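# Load a specimen slide under the stage clips

## Task

Pick up the glass specimen slide by its upright fin and slide it, front bar first, along the deck of the inspection stage between the guide rails, so that both sprung clips ride up over the bar and snap down behind it. The clips and end stop are adjustable, set up to 12 mm off their nominal place, so feel for the snap and the stop, and push gently: the slide must never be pressed on the stage with more than about 25 N. Leave the slide clipped in, let go, and do not shift the tape roll, the loupe or the stopwatch.

Things in the scene. Friction and masses are not known exactly. Their poses are not given: they have to be found in the camera images.
- slide: Specimen slide, lying flat: clear glass plate 4 mm thick, 50 mm wide (y), 120 mm long overall (x), with a steel bar across its front and an upright aluminium fin near its middle. Origin: centre of its underside; +x to the front (bar), z up. Mass about 0.18 kg.
- slide_fin (a point): Grip point on the slide's fin, at slide x = -18 mm, y = 0, 27 mm above the slide's underside. The fin is 12 mm thick (slide y), 34 mm long (x) and its top is at 34 mm; a pad 24 mm wide at its foot reaches z = 6 mm.
- slide_bar (a point): Middle of the lower front edge of the slide, at slide x = +60 mm, z = 0. The steel bar is 8 mm high, 50 mm wide and reaches back to x = +46 mm; behind it the glass is 4 mm thick.
- stage: Inspection stage, fixed. Origin: under its middle at worktop level; +x is the push-in direction. Flat deck 30 mm up, x = -55 to +75, y = -45 to +45 mm. A bridge at its far end, at most 24 mm above the deck, carries the two clips and the end stop as one; it is clamped immovably, but up to 12 mm (unknown) either way along x from nominal, and has no pose reading.
- stage_mouth (a point): Open front end of the stage: deck level, middle, stage x = -55 mm. Two guide rails 8 mm high with rounded ends run from here to x = +12 mm; inner faces at y = -26.5 and +26.5 mm, so 1.5 mm play each side of the slide. The seated slide's rear overhangs here.
- nominal_stop (a point): Nominal place of the end stop's face, at deck level, stage x = +23 mm; the real face (8 mm high, rigid) is up to 12 mm nearer or farther. slide_bar ends here, so the slide's origin ends at stage x = -37 mm, give or take 12 mm. The clips snap down 1.5 mm or less before the stop.
- clip_left (a joint): Lift (rad) of the sprung clip at stage y = +15 mm, nose nominally at x = +5 mm, hinged 45 mm behind, toe turned up 23 degrees to the mouth. 0 = empty, nose 3 mm above deck; about 0.11 = on top of the bar; about 0.02 = snapped down on the glass. 1.5 to 2 N at the nose; wedging both up takes about 4 to 8 N of push; clips and deck are polished.
- clip_right (a joint): The same for the clip at stage y = -15 mm.
- tape_roll: Bystander: roll of masking tape 78 mm across, 24 mm high, lying flat, loose; origin at the centre of its underside. A fixed thick black hose lies on the worktop between here and the stage: carry things over it. The slide, this and the loupe share three spots in any order.
- loupe: Bystander: black loupe 37 mm across, 42 mm high, standing, loose; origin at the centre of its underside.
- stopwatch: Bystander: stopwatch 65 x 58 x 14 mm lying left of the stage's mouth, in front of the tall fixed test machine at the left, loose; origin at the centre of its underside.
Mind the look-alikes: they are no part of the job. There is more than one size of the stage; the job needs the larger.

How it is judged:
By the outcome, as a careful person would: the job done as asked, in the order asked, and still so for the second after the job is handed in, with the robot touching nothing.
It also fails if it takes over 56 s, if anything falls off the work surface, if the arm or the gripper's body presses on something with over 40 N, if the wrist force passes 120 N, or if a joint passes its speed limit or range.

## Robot

A 6-joint arm with a two-finger parallel gripper is mounted at the origin on a cart in front of the work surface, level with it; the furniture and walls round the work are solid. World frame = base frame: x ahead of the robot, y to its left, z up, the work surface at z = 0. Lengths are in mm, angles in degrees, forces in N, time in s.
With the tool pointing down it reaches from about 300 to 850 mm from the base axis. Payload 4.2 kg.
Tool frame: the origin (TCP) lies midway between the tips of the shut fingers; the grasp point (between the pads) lies 19 mm behind it; z points along the fingers, y is the line along which they close (so a half turn about z gives the same grasp; the last joint's range is limited). The gripper opens to 91 mm and grips with 3 to 60 N. Pads are 32 mm wide; open, the fingers measure 118 mm over their backs; the gripper's body (76 mm by 178 mm) begins 60 mm behind the grasp point.
Start: joints at [74.943, 18.312, 89.639, -0, 72.044, -1.146], TCP at [138.244, 558.15, 213.976] pointing down, gripper open.
Joint ranges: [-177.97, 177.97], [-48.28, 115.42], [12.27, 149.76], [-77.06, 257.06], [2.81, 150.46], [-146.56, 146.56]. Speed limits (degrees/s): [147.25, 147.25, 180, 180, 180, 180].

## Interface

Orientations are given as [roll, pitch, yaw] about the fixed x, y, z axes, in that order (R = Rz(yaw) Ry(pitch) Rx(roll)).
In Python, from workcell import env gives the robot as it stands.
- The arm moves only by the shell command python3 -m jog 'ROWS' [FORCE]. ROWS is a JSON object of lists of equal length, an entry for each row: "jaw": the finger opening in mm, from 0 to 91.2; "slide": the shift along the tool's x, y, z in units of 30 mm (1.0 is 30 mm), a list of three; "spin": the turn about the tool's z in units of 8 degrees (1.0 is 8 degrees). In form: {"jaw": [jaw, ...], "slide": [[dx, dy, dz], ...], "spin": [spin, ...]}. A call has 1 to 10 rows; each row shifts and turns the commanded pose from where the row before left it, along the tool's axes as they then stand; what a row does not reach is not made up. A row lasts 1/10 s, in which the tool goes at most 50 mm and 8.59 degrees, less where a joint would pass 70% of its speed; a pose out of reach is approached as far as the arm can. A call is refused whole if a number of a shift passes 1 or a number of a turn 1, either way. A call with a gripper value outside its range is refused whole. The fingers move at their own pace and stop on an object; FORCE is the grip in N (left out, the last holds). Time passes only in rows, so rows that do not move let the fingers close. It gives the time, the measured TCP pose, the force, the opening and the grip force at its end, in the units of the state.
- env.state(): the state, without advancing time (a new reading comes with each control period).
- env.grab_frame(name): name is "scene" or "top" or "wrist"; returns the picture (384x512x3 uint8, red, green, blue); there is no depth.
- env.camera_model(name): a dict with "fx", "fy", "cx", "cy" (pixels), "camera_from_world" (4x4, takes a point from world to camera coordinates). Camera axes: x right, y up, looking along -z (the intrinsics and any distortion apply to the point x, -y, -z); pixel columns grow to the right and rows downward; lengths in mm; the calibration is good to about 2 mm. A picture is of the moment at which its call begins: read the wrist's pose just before it. camera_model takes no time and is no camera call; for the wrist camera it gives the pose at the moment of the call.
- env.job_done(): hands the job in; it is judged then, once.
The state is a dict: "time_s": time; "qpos": joint angles; "qvel": joint speeds; "effort": joint torques, N m; "ee_pos": TCP position; "ee_rot": TCP orientation; "force": force on the tool from outside, world axes, zero at the start; "torque": the same for the moment, N m; "gripper_width": finger opening in mm; "gripper_force": force on a finger pad.
Only numpy, scipy, OpenCV 4.12 (cv2) and the standard library are available. Lean on these libraries where they do the work, as an engineer would, in place of code of your own. Each camera call takes 0.05 s, during which the arm holds its last target. There are 200 camera calls.

## Working session

There is one attempt and no reset: what is moved stays moved. The work goes in short steps, Python scripts to look and compute and a shell command to move; the robot and the scene stay as the last step left them, time stands still between calls to the robot, and variables do not carry over. Pictures are saved under pics/ and viewed, at most 10 in all, crops included, and the job is handed in when it is done.

```bash
mkdir -p pics; ls
cat > h.py <<'E'
import numpy as np, cv2
from workcell import env
def cam(n):
    m=env.camera_model(n); T=np.array(m["camera_from_world"]); return m,T
def ray(m,T,u,v):
    d=np.array([(u-m["cx"])/m["fx"],-(v-m["cy"])/m["fy"],-1.0])
    R=T[:3,:3]; c=-R.T@T[:3,3]; return c,R.T@d
def onz(m,T,u,v,z):
    c,d=ray(m,T,u,v); return c+d*(z-c[2])/d[2]
def proj(m,T,p):
    q=T[:3,:3]@np.array(p)+T[:3,3]; return m["cx"]+m["fx"]*q[0]/-q[2], m["cy"]-m["fy"]*q[1]/-q[2]
def tri(obs):
    A=np.zeros((3,3));b=np.zeros(3)
    for c,d in obs:
        d=d/np.linalg.norm(d);P=np.eye(3)-np.outer(d,d);A+=P;b+=P@c
    return np.linalg.solve(A,b)
E
python3 - <<'E'
from h import *
s=env.state();print(s['time_s'],s['ee_pos'],s['ee_rot'],s['force'])
for n in("scene","top","wrist"):
    m,T=cam(n);print(n,{k:v for k,v in m.items() if k!="camera_from_world"},np.round(-T[:3,:3].T@T[:3,3]))
a=env.grab_frame("top");b=env.grab_frame("scene");c=env.grab_frame("wrist")
for n,i in zip(("top","scene","wrist"),(a,b,c)):
    cv2.imwrite(f"pics/{n}0.png",cv2.resize(i[:,:,::-1],None,fx=1.5,fy=1.5,interpolation=cv2.INTER_CUBIC)); np.save(n+"0.npy",i)
E
```

```text
pics
0.0 [138.10406239 557.67491907 213.13623614] [-1.79901082e+02 -2.84026524e-03  1.66090984e+02] [ 0.17826851 -1.0408584   0.12781257]
scene {'fx': 377.9609728789209, 'fy': 377.9609728789209, 'cx': 257.2585176590783, 'cy': 193.26381131303617} [ 118. -676.  902.]
top {'fx': 378.8593752410903, 'fy': 378.8593752410903, 'cx': 258.58685108752894, 'cy': 190.13231702791333} [ 424.  -73. 1176.]
wrist {'fx': 265.52284985450393, 'fy': 265.52284985450393, 'cx': 257.0157712591165, 'cy': 192.18496224178864} [ 59. 578. 384.]
```

View pics/top0.png

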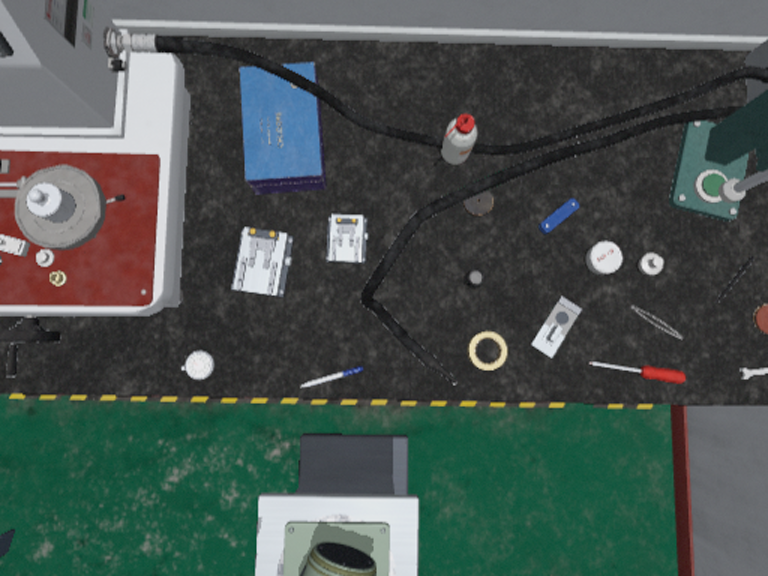

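View pics/scene0.png

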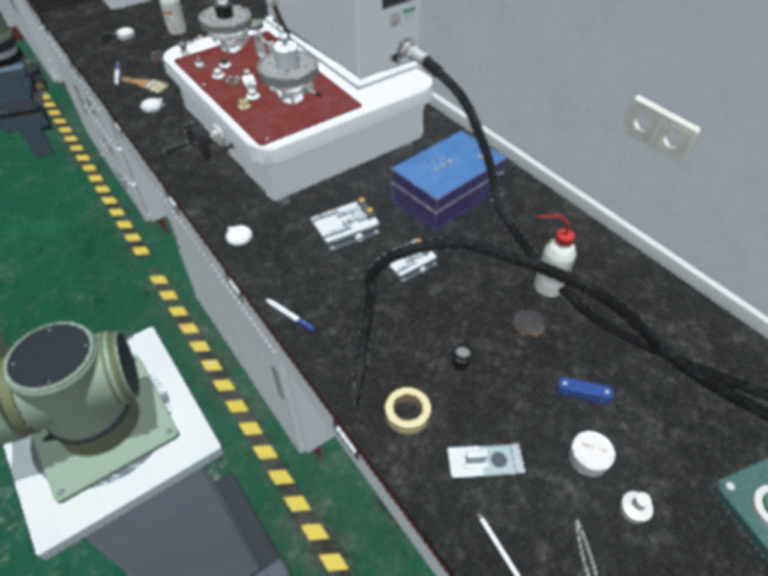

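The top view shows the slide at about (556,327), the tape roll (488,351), the loupe (475,278), the large stage (262,260), the small decoy stage (347,238) and the stopwatch (199,364), all in 1.5x pixels. Next I'll zoom in on the slide and the stage.

Run:
```python
from h import *
t=np.load("top0.npy");s=np.load("scene0.npy")
def crop(i,u,v,w=50,h=37): return cv2.resize(i[v-h:v+h,u-w:u+w,::-1],(400,296),interpolation=cv2.INTER_CUBIC)
a=np.vstack([np.hstack([crop(t,371,218),crop(t,175,174)]),np.hstack([crop(s,324,307),crop(s,230,148)])])
cv2.imwrite("pics/z0.png",a)
```

```text
(no output)
```

View pics/z0.png

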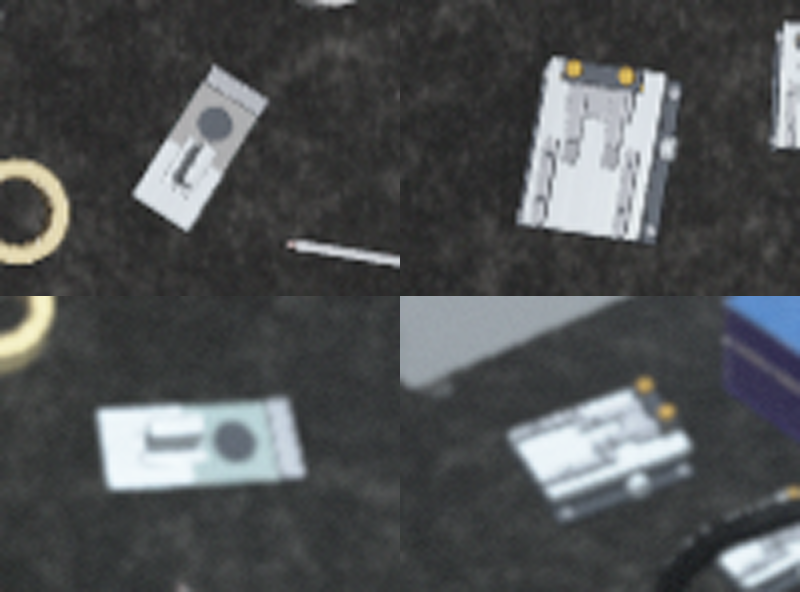

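Slide: bar at the upper right, fin at about crop (190,165). Stage: mouth at the lower edge, yellow clip screws at the far end. Next I'll triangulate the corners from both views.

Run:
```python
from h import *
mt,Tt=cam("top");ms,Ts=cam("scene")
def R(m,T,u0,v0,c): return ray(m,T,u0-50+c[0]/4-.375,v0-37+c[1]/4-.375)
sl=[("rearR",(190,231),(107,194)),("rearL",(133,195),(97,112)),("barL",(213,65),(290,102)),("barR",(268,100),(305,179)),("fintop",(192,160),(172,136))]
for n,a,b in sl:
    p=tri([R(mt,Tt,371,218,a),R(ms,Ts,324,307,b)]);c,d=R(mt,Tt,371,218,a);z=c+d*((4 if 'rear' in n else 8)-c[2])/d[2];print(n,p.round(1),z.round(1))
st=[("frontL",(117,222),(107,139)),("frontR",(240,240),(148,201)),("screwL",(173,69),(244,89)),("screwR",(226,76),(267,115))]
for n,a,b in st:
    p=tri([R(mt,Tt,175,174,a),R(ms,Ts,230,148,b)]);c,d=R(mt,Tt,175,174,a);z=c+d*(30-c[2])/d[2];print(n,p.round(1),z.round(1))
m,T=cam("wrist");print(T.round(3)); s=env.state();print(s['ee_pos'])
for n,p in dict(tape=(0,0),).items():pass
```

```text
rearR [ 431.6 -432.2    5.7] [ 432.1 -433.1    4. ]
rearL [ 459.1 -388.1    9.2] [ 459.  -389.3    4. ]
barL [ 562.5 -453.7    7.7] [ 560.9 -452.5    8. ]
barR [ 535.1 -496.     6.5] [ 534.3 -495.     8. ]
fintop [ 485.  -430.9   17.2] [ 486.6 -434.5    8. ]
frontL [560.3 226.7  25.7] [560.  225.5  30. ]
frontR [546.  132.2  33.4] [548.1 132.   30. ]
screwL [674.  182.6  56. ] [679.2 188.8  30. ]
screwR [669.7 142.4  56.8] [674.6 148.   30. ]
[[ 2.40000e-01  9.71000e-01 -1.00000e-03 -5.74711e+02]
 [-9.30000e-01  2.29000e-01 -2.89000e-01  3.28320e+01]
 [-2.80000e-01  7.00000e-02  9.57000e-01 -3.91560e+02]
 [ 0.00000e+00  0.00000e+00  0.00000e+00  1.00000e+00]]
[138.15814446 557.78433174 213.33596844]
```

The slide is near (497,-442) with yaw about -31.5°. The stage mouth is near (554,178) with yaw about -7°. I'll move the wrist camera over the stage on the way for a closer look, staying clear of the machine.

```bash
python3 -m jog '{"jaw":[91,91,91,91,91,91,91,91,91,91],"slide":[[0,0,0],[-0.7,-0.97,0],[-0.7,-0.97,0],[-0.7,-0.97,0],[-0.7,-0.97,0],[-0.7,-0.97,0],[-0.7,-0.97,0],[-0.7,-0.97,0],[-0.7,-0.97,0],[-0.7,-0.97,0]],"spin":[-0.88,0,0,0,0,0,0,0,0,0]}' && python3 -m jog '{"jaw":[91,91,91,91,91,91,91,91,91,91],"slide":[[-0.7,-0.97,0],[-0.7,-0.97,0],[-0.7,-0.97,0],[-1,0.12,0],[-1,0.12,0],[-1,0.12,0],[-1,0.12,0],[-1,0.12,0],[-1,0.12,0],[0,0,0]],"spin":[0,0,0,0,0,0,0,0,0,0]}'
python3 - <<'E'
from h import *
m,T=cam("wrist");a=env.grab_frame("wrist");np.save("w1.npy",a)
import json;json.dump({k:(v if not hasattr(v,'tolist') else v.tolist()) for k,v in m.items()},open("w1.json","w"))
cv2.imwrite("pics/w1.png",cv2.resize(a[:,:,::-1],None,fx=1.5,fy=1.5,interpolation=cv2.INTER_CUBIC))
s=env.state();print(s['time_s'],s['ee_pos'],s['ee_rot'],s['force'])
E
```

```text
time_s: 1.15
ee_pos: [294.9, 274.1, 213.9]
ee_rot: [180.0, 0.0, 173.2]
force: [0.7, -0.1, 0.3]
gripper_width: 90.7
gripper_force: 0.0
time_s: 2.15
ee_pos: [531.0, 181.1, 213.0]
ee_rot: [180.0, 0.1, 173.1]
force: [-0.5, 0.1, 0.8]
gripper_width: 90.9
gripper_force: 0.0
2.2 [528.82626953 180.99085896 212.98385913] [-1.79974562e+02 -7.52151962e-02  1.73068293e+02] [-0.6890878   0.21267771 -0.30255078]
```

View pics/w1.png

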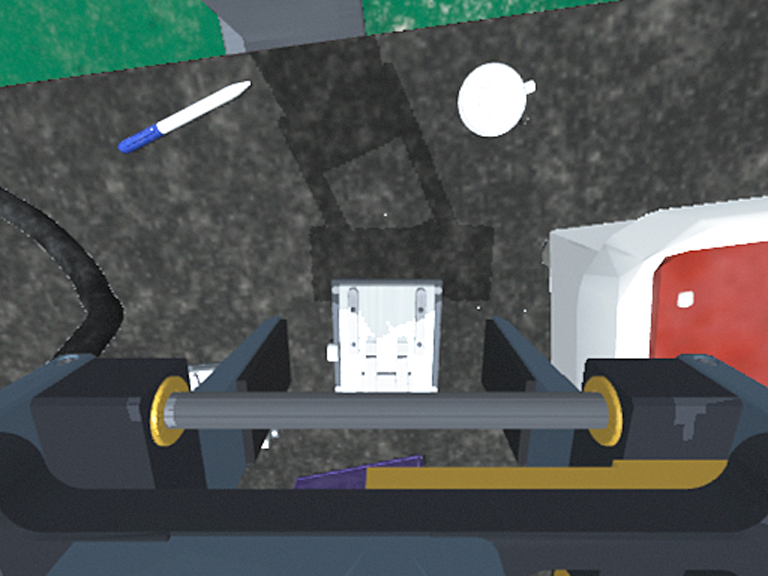

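The stage is straight ahead, with the mouth edge at about row 283 (1.5x) between columns 333 and 441, and the rails run vertically in the picture. I'll zoom in for precise edges.

Run:
```python
from h import *
a=np.load("w1.npy")
c=a[180:265,210:305,::-1];cv2.imwrite("pics/w1z.png",cv2.resize(c,(665,595),interpolation=cv2.INTER_NEAREST))
g=a.mean(2)
for r in (195,205,212): print(r,g[r,215:302].astype(int).tolist())
for c in (230,257,285): print(c,g[180:200,c].astype(int).tolist())
```

```text
195 [53, 51, 52, 48, 49, 47, 105, 170, 191, 188, 175, 222, 243, 240, 240, 241, 221, 191, 208, 207, 211, 212, 201, 178, 221, 241, 238, 240, 240, 240, 237, 239, 239, 240, 240, 237, 234, 239, 242, 241, 240, 237, 239, 238, 238, 238, 236, 235, 239, 239, 238, 241, 242, 241, 239, 238, 240, 239, 239, 237, 242, 223, 183, 206, 218, 213, 214, 210, 215, 231, 237, 237, 239, 241, 224, 183, 189, 199, 175, 102, 29, 40, 52, 55, 51, 50, 46]
205 [82, 76, 69, 65, 68, 68, 124, 159, 159, 154, 147, 204, 240, 235, 238, 238, 222, 243, 244, 99, 74, 124, 186, 191, 220, 242, 238, 240, 242, 240, 237, 238, 239, 238, 240, 236, 236, 239, 242, 242, 237, 237, 239, 237, 238, 238, 237, 238, 239, 239, 239, 241, 242, 241, 239, 238, 238, 239, 238, 237, 243, 212, 168, 188, 127, 99, 128, 183, 217, 232, 238, 239, 239, 238, 192, 126, 158, 161, 145, 97, 70, 74, 67, 65, 67, 67, 62]
212 [87, 85, 77, 79, 86, 81, 112, 148, 157, 151, 136, 255, 255, 255, 255, 255, 255, 252, 252, 251, 251, 252, 254, 229, 254, 255, 255, 255, 239, 240, 236, 237, 238, 240, 240, 236, 236, 239, 242, 242, 237, 237, 238, 238, 239, 239, 238, 237, 237, 238, 239, 241, 242, 240, 238, 237, 238, 238, 237, 235, 254, 243, 154, 202, 193, 212, 229, 230, 253, 255, 255, 255, 255, 255, 228, 142, 152, 160, 129, 68, 60, 61, 65, 63, 64, 65, 69]
230 [70, 67, 62, 55, 57, 63, 79, 99, 110, 136, 186, 241, 244, 239, 240, 241, 243, 243, 243, 242]
257 [50, 51, 54, 56, 56, 61, 79, 101, 112, 138, 188, 236, 242, 237, 237, 239, 238, 238, 238, 237]
285 [56, 56, 55, 52, 54, 61, 81, 104, 111, 130, 178, 227, 241, 238, 238, 237, 238, 238, 238, 238]
```

View pics/w1z.png

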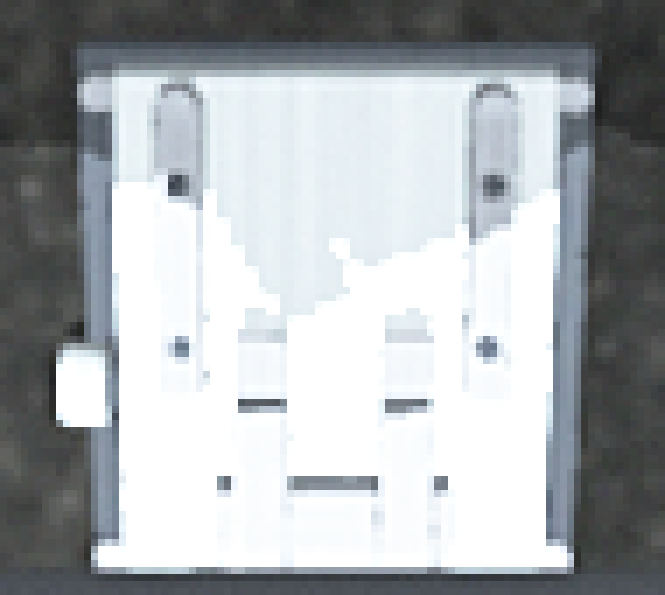

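The rails and deck edges are clear. The mouth edge is at row 189.7 and the centreline at about column 257.5. Next, the stage frame.

```bash
cat > st.py <<'E'
from h import *
import json
def w1():
    m=json.load(open("w1.json"));return m,np.array(m["camera_from_world"])
E
python3 - <<'E'
from st import *
m,T=w1()
f=lambda u,v,z=30:onz(m,T,u,v,z)
print("deckL/R",f(225.5,195),f(289.4,195),"width",np.linalg.norm(f(225.5,195)-f(289.4,195)))
l,r=f(238.6,195),f(276.6,195);print("rail w",np.linalg.norm(l-r))
a=f(257.5,189.7);b=f(257.6,250);d=b-a;print("mouth",a,"yaw",np.degrees(np.arctan2(d[1],d[0])),f(257.5,195))
d=f(225.5,212)-f(289.4,212);print("yaw2",np.degrees(np.arctan2(-d[0],d[1])))
# z from two views: mouth middle in top view
mt,Tt=cam("top");fl=(117/4+124.6,222/4+136.6);fr=(240/4+124.6,240/4+136.6)
for n,p,q in(("L",fl,(225.5,189.7)),("R",fr,(289.4,189.7))): print(n,tri([ray(mt,Tt,*p),ray(m,T,*q)]))
for n,v in(("toe",226.5),("dark1",237.8),("stop?",249)): p=f(257.5,v);print(n,np.linalg.norm(p-a)-55)
print(env.camera_model("wrist").keys())
E
```

```text
deckL/R [554.55897063 134.28842996  30.        ] [565.30036718 222.82951799  30.        ] width 89.19025659019889
rail w 53.03962931998888
mouth [552.28571201 179.54729611  30.        ] yaw -6.784017255204188 [559.93763877 178.62466937  30.        ]
yaw2 173.08030237112467
L [518.58909303 170.42256598 208.99890567]
R [ 581.13018095  197.16067667 -110.72919643]
toe 0.5154308827391887
dark1 18.54845453997278
stop? 36.9121703592491
dict_keys(['fx', 'fy', 'cx', 'cy', 'camera_from_world'])
```

```bash
python3 -m jog '{"jaw":[91,91,91,91,91,91,91,91,91,91],"slide":[[-0.04,-0.98,0],[-0.04,-0.98,0],[-0.04,-0.98,0],[-0.04,-0.98,0],[-0.04,-0.98,0],[-0.04,-0.98,0],[-0.04,-0.98,0],[-0.04,-0.98,0],[-0.04,-0.98,0],[-0.04,-0.98,0]],"spin":[0,0,0,0,0,0,0,0,0,0]}' >/dev/null && python3 -m jog '{"jaw":[91,91,91,91,91,91,91,91,91,91],"slide":[[-0.04,-0.98,0],[-0.04,-0.98,0],[-0.04,-0.98,0],[-0.04,-0.98,0],[-0.04,-0.98,0],[-0.04,-0.98,0],[-0.04,-0.98,0],[-0.04,-0.98,0],[-0.04,-0.98,0],[-0.04,-0.98,0]],"spin":[0,0,0,0,0,0,0,0,0,0]}' >/dev/null && python3 -m jog '{"jaw":[91,91,91,91,91],"slide":[[0,-0.9,0],[0,0,0],[0,0,0],[0,0,0],[0,0,0]],"spin":[0,1,1,1,0.08]}'
python3 - <<'E'
from h import *
m,T=cam("wrist");a=env.grab_frame("wrist");np.save("w2.npy",a)
import json;json.dump({k:(v if not hasattr(v,'tolist') else v.tolist()) for k,v in m.items()},open("w2.json","w"))
s=env.state();print(s['time_s'],s['ee_pos'],s['ee_rot'],s['force'])
u,v=map(int,proj(m,T,(490,-437,10)));print(u,v)
c=a[v-65:v+65,u-65:u+65,::-1];cv2.imwrite("pics/w2z.png",cv2.resize(c,(590,590),interpolation=cv2.INTER_NEAREST))
E
```

```text
time_s: 4.7
ee_pos: [477.5, -431.2, 213.9]
ee_rot: [180.0, -0.1, 148.5]
force: [-0.9, -0.7, -0.3]
gripper_width: 91.1
gripper_force: 0.0
4.75 [ 477.7105733  -431.28076044  213.95681834] [ 1.79978716e+02 -4.88871637e-02  1.48608184e+02] [-0.2621605   0.32012833 -0.27237738]
257 181
```

View pics/w2z.png

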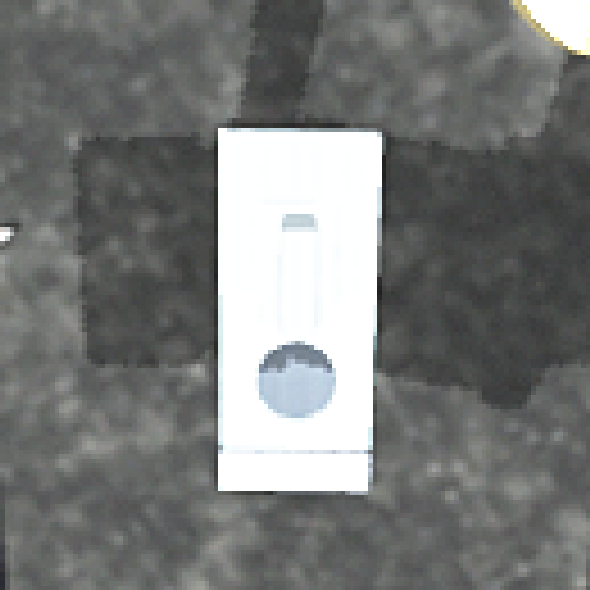

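The slide sits nearly aligned with the picture: rear edge at row 128, front edge at row 491, fin top between rows 230 and 325 at about column 299 (zoomed). Computing its pose.

Run:
```python
from h import *
import json
m=json.load(open("w2.json"));T=np.array(m["camera_from_world"])
P=lambda X,Y:(192+X/4.538-.5,116+Y/4.538-.5)
f=lambda X,Y,z:onz(m,T,*P(X,Y),z)
rL,rR,bL,bR=f(218,129,4),f(383,129,4),f(217.5,491,8),f(371,491,8)
print(rL,rR,bL,bR,np.linalg.norm(rL-rR),np.linalg.norm(bL-bR))
r=(rL+rR)/2;b=(bL+bR)/2;d=b-r;print("yaw",np.degrees(np.arctan2(d[1],d[0])),np.linalg.norm(d))
e=rL-rR;print("yaw from rear",np.degrees(np.arctan2(e[1],e[0]))+90, "front",np.degrees(np.arctan2(*(bL-bR)[[1,0]]))+90)
u=d[:2]/np.linalg.norm(d[:2]);fin=b[:2]-78*u;print("fin",fin)
print("fin top mid cast z34",f(299,278,34),"foot rear z6",f(299,213,6), "toprear z34",f(299,230,34))
# height by two views: fin top
mt,Tt=cam("top");q=(192/4+320.6,160/4+180.6)
for n,a,w in(("fintop",q,P(299,278)),("rear1",(190/4+320.6,231/4+180.6),P(218,129)),("rear2",(133/4+320.6,195/4+180.6),P(383,129)),("bar1",(213/4+320.6,65/4+180.6),P(371,491)),("bar2",(268/4+320.6,100/4+180.6),P(217.5,491))):
    print(n,tri([ray(mt,Tt,*a),ray(m,T,*w)]).round(1))
```

```text
[ 431.46704955 -431.45708209    4.        ] [ 458.41578898 -387.44906747    4.        ] [ 533.35237609 -496.41290092    8.        ] [ 560.49653965 -452.13049641    8.        ] 51.60368114494665 51.93974359917836
yaw -32.439321107565156 120.90489719128409
yaw from rear -31.481627962146973 front -31.507403346471165
fin [ 481.09557802 -432.43202158]
fin top mid cast z34 [ 479.3620083 -431.1535269   34.       ] foot rear z6 [ 467.01935766 -423.51493668    6.        ] toprear z34 [ 466.96088962 -423.56911413   34.        ]
fintop [ 486.4 -435.5    3. ]
rear1 [ 431.6 -430.9   10.4]
rear2 [ 458.4 -387.7    8.9]
bar1 [ 561.  -452.5    7.1]
bar2 [ 535.2 -497.6    1.9]
```

```bash
python3 -m jog '{"jaw":[50,50,50,50,50,50,50,50,50,50],"slide":[[-0.12,0.03,0],[0,0,0.9],[0,0,0.9],[0,0,0.9],[0,0,0.9],[0,0,0.9],[0,0,0.9],[0,0,0.7],[0,0,0.4],[0,0,0.2]],"spin":[0,0,0,0,0,0,0,0,0,0]}' 25 && python3 -m jog '{"jaw":[50,50],"slide":[[0,0,0.06],[0,0,0]],"spin":[0,0]}'
```

```text
time_s: 5.75
ee_pos: [481.5, -432.8, 11.8]
ee_rot: [180.0, -0.1, 148.6]
force: [-0.5, -0.7, 1.1]
gripper_width: 50.0
gripper_force: 0.0
time_s: 5.95
ee_pos: [482.2, -433.7, 11.9]
ee_rot: [-180.0, 0.1, 148.5]
force: [-0.3, 0.2, -0.1]
gripper_width: 49.6
gripper_force: 0.0
```

```bash
python3 -m jog '{"jaw":[5,5,5,5,5,5],"slide":[[0,0,0],[0,0,0],[0,0,0],[0,0,0],[0,0,0],[0,0,0]],"spin":[0,0,0,0,0,0]}' 35 && python3 -m jog '{"jaw":[5,5,5,5,5,5,5],"slide":[[0,0,-0.1],[0,0,-0.3],[0,0,-0.7],[0,0,-0.9],[0,0,-0.9],[0,0,-0.9],[0,0,-0.9]],"spin":[0,0,0,0,0,0,0]}'
```

```text
time_s: 6.55
ee_pos: [481.8, -433.4, 11.2]
ee_rot: [180.0, 0.0, 148.5]
force: [-1.0, 0.3, 1.7]
gripper_width: 11.8
gripper_force: 35.0
time_s: 7.25
ee_pos: [481.5, -433.1, 153.7]
ee_rot: [180.0, -0.0, 148.5]
force: [0.6, 0.1, -1.5]
gripper_width: 11.6
gripper_force: 35.0
```

```bash
python3 -m jog '{"jaw":[5,5,5,5,5,5,5,5,5,5],"slide":[[0,0,-0.2],[0,0,0],[0,0,0],[0,0,0],[0.08,0.5,0],[0.16,0.98,0],[0.16,0.98,0],[0.16,0.98,0],[0.16,0.98,0],[0.16,0.98,0]],"spin":[-1,-1,-1,-0.08,0,0,0,0,0,0]}' >/dev/null && python3 -m jog '{"jaw":[5,5,5,5,5,5,5,5,5,5],"slide":[[0.16,0.98,0],[0.16,0.98,0],[0.16,0.98,0],[0.16,0.98,0],[0.16,0.98,0],[0.16,0.98,0],[0.16,0.98,0],[0.16,0.98,0],[0.16,0.98,0],[0.16,0.98,0]],"spin":[0,0,0,0,0,0,0,0,0,0]}' >/dev/null && python3 -m jog '{"jaw":[5,5,5,5,5,5,5,5],"slide":[[0.16,0.98,0],[0.16,0.98,0],[0.16,0.98,0],[0.16,0.98,0],[0.16,0.98,0],[0.08,0.45,0],[0,0,0],[0,0,0]],"spin":[0,0,0,0,0,0,0,0]}'
```

```text
time_s: 10.05
ee_pos: [454.8, 190.3, 158.1]
ee_rot: [-179.9, -0.0, 173.1]
force: [0.3, -0.4, -1.8]
gripper_width: 11.8
gripper_force: 35.0
```

```bash
python3 -m jog '{"jaw":[5,5,5,5,5,5],"slide":[[0,0,0.7],[0,0,0.9],[0,0,0.9],[0,0,0.8],[0,0,0.4],[0,0,0]],"spin":[0,0,0,0,0,0]}'
python3 - <<'E'
from h import *
import json
m,T=cam("wrist");a=env.grab_frame("wrist");np.save("w3.npy",a)
json.dump({k:(v if not hasattr(v,'tolist') else v.tolist()) for k,v in m.items()},open("w3.json","w"))
s=env.state();print(s['time_s'],s['ee_pos'],s['ee_rot'],s['force'])
cv2.imwrite("pics/w3.png",cv2.resize(a[100:384,150:362,::-1],None,fx=2.1,fy=2.1,interpolation=cv2.INTER_CUBIC))
E
```

```text
time_s: 10.65
ee_pos: [454.4, 189.5, 45.9]
ee_rot: [-179.9, -0.2, 173.0]
force: [-0.4, 0.7, -2.0]
gripper_width: 11.7
gripper_force: 35.0
10.7 [455.40584991 190.07608624  47.07971745] [-1.79972306e+02 -4.42451437e-02  1.73057139e+02] [-0.46117565 -0.293552   -1.19231095]
```

View pics/w3.png

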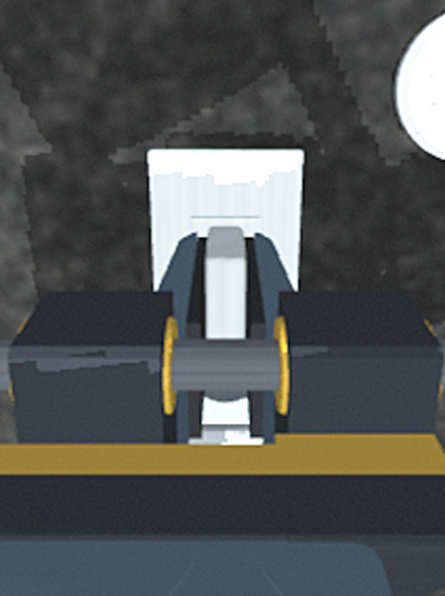

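The gripper hides the stage, but the slide's rear edge shows, with corners at about (148,150) and (303,150) in the crop, so I can measure how it sits in the hand.

Run:
```python
from h import *
import json
m=json.load(open("w3.json"));T=np.array(m["camera_from_world"])
a=np.load("w3.npy");g=a.astype(int).min(2)
for v in (180,190,205,220):
    r=np.where(g[v,200:315]>130)[0];print(v,200+r[0],200+r[-1],end=' | ')
print()
y=np.array([-.1193]) 
ms=np.array([552.3,179.5]);ux=np.array([np.cos(np.radians(-6.85)),np.sin(np.radians(-6.85))]);uy=np.array([-ux[1],ux[0]])
S=lambda p:(round(float((p[:2]-ms)@ux-55),1),round(float((p[:2]-ms)@uy),1))
for z in (36,40):
  L,R=onz(m,T,220.5,171.4,z),onz(m,T,294.3,171.4,z);print(z,np.linalg.norm(L-R),S(L),S(R))
  for v in (190,205):
    r=np.where(g[v,200:315]>130)[0]+200;print("  edges",S(onz(m,T,r[0]-.0,v,z)),S(onz(m,T,r[-1]+1,v,z)))
print("tcp",S(np.array(env.state()['ee_pos'])))
```

```text
180 221 293 | 190 221 293 | 205 222 292 | 220 222 292 | 
36 51.25493074726367 (-196.0, -26.9) (-196.0, 24.4)
  edges (-182.6, -27.1) (-182.5, 24.7)
  edges (-171.3, -26.8) (-171.3, 24.4)
40 50.12127690744415 (-196.9, -26.3) (-196.8, 23.8)
  edges (-183.7, -26.5) (-183.7, 24.1)
  edges (-172.7, -26.2) (-172.7, 23.8)
tcp (-152.5, -1.1)
```

```bash
python3 -m jog '{"jaw":[5,5,5,5,5,5,5],"slide":[[0,0.04,0.1],[-0.3,0,0],[-0.3,0,0],[-0.2,0,0],[-0.2,0,0],[-0.2,0,0],[0,0,0]],"spin":[0,0,0,0,0,0,0]}'
```

```text
time_s: 11.4
ee_pos: [492.4, 187.7, 44.2]
ee_rot: [180.0, 0.1, 173.1]
force: [-0.0, -0.8, -2.0]
gripper_width: 11.8
gripper_force: 35.0
```

```bash
python3 -m jog '{"jaw":[5,5],"slide":[[0,0,0.03],[0,0,0]],"spin":[0,0]}';python3 -m jog '{"jaw":[5,5],"slide":[[0,0,0.03],[0,0,0]],"spin":[0,0]}'
```

```text
time_s: 11.6
ee_pos: [490.8, 187.6, 43.0]
ee_rot: [-180.0, -0.0, 173.1]
force: [-1.2, 0.4, -2.6]
gripper_width: 11.9
gripper_force: 35.0
time_s: 11.8
ee_pos: [491.0, 187.7, 42.2]
ee_rot: [-180.0, -0.0, 173.1]
force: [-0.5, 0.6, -2.0]
gripper_width: 12.0
gripper_force: 35.0
```

```bash
for i in 1; do python3 -m jog '{"jaw":[5,5],"slide":[[0,0,0.03],[0,0,0]],"spin":[0,0]}'; done; python3 -m jog '{"jaw":[5,5],"slide":[[0,0,0.02],[0,0,0]],"spin":[0,0]}'
```

```text
time_s: 12.0
ee_pos: [491.2, 187.7, 41.4]
ee_rot: [180.0, -0.0, 173.1]
force: [0.2, -0.3, -2.0]
gripper_width: 11.9
gripper_force: 35.0
time_s: 12.2
ee_pos: [491.5, 187.8, 41.2]
ee_rot: [180.0, 0.0, 173.1]
force: [-1.0, 0.5, -0.0]
gripper_width: 11.8
gripper_force: 35.0
```

```bash
python3 -m jog '{"jaw":[5,5,5,5],"slide":[[-0.2,0,0],[-0.2,0,0],[-0.2,0,0],[0,0,0]],"spin":[0,0,0,0]}'
python3 - <<'E'
from h import *
s=env.state();print(s['force'],s['torque'])
E
```

```text
time_s: 12.6
ee_pos: [511.1, 185.6, 41.1]
ee_rot: [179.9, 0.1, 173.1]
force: [1.3, -0.1, 2.7]
gripper_width: 11.9
gripper_force: 35.0
[ 1.28868033 -0.07179651  2.70450572] [-0.0567056  -0.3368761   0.01924049]
```

```bash
for i in 1; do python3 -m jog '{"jaw":[5,5,5],"slide":[[-0.1,0,0],[-0.1,0,0],[0,0,0]],"spin":[0,0,0]}' 20|sed -n '2p;4p'; python3 -m jog '{"jaw":[5,5,5],"slide":[[-0.1,0,0],[-0.1,0,0],[0,0,0]],"spin":[0,0,0]}'|sed -n '2p;4p';python3 -m jog '{"jaw":[5,5,5],"slide":[[-0.05,0,0],[-0.05,0,0],[0,0,0]],"spin":[0,0,0]}'|sed -n '2p;4,5p'; done
```

```text
ee_pos: [515.8, 184.8, 41.1]
force: [0.3, -0.2, 3.1]
ee_pos: [521.5, 184.1, 41.1]
force: [-0.3, -0.1, 4.4]
ee_pos: [524.0, 183.8, 41.1]
force: [-1.3, -0.0, 4.6]
gripper_width: 11.9
```

```bash
for i in 1; do python3 -m jog '{"jaw":[5,5],"slide":[[-0.07,0,0],[0,0,0]],"spin":[0,0]}'|sed -n '2p;4p'; python3 -m jog '{"jaw":[5,5],"slide":[[-0.07,0,0],[0,0,0]],"spin":[0,0]}'|sed -n '2p;4p';python3 -m jog '{"jaw":[5,5],"slide":[[-0.07,0,0],[0,0,0]],"spin":[0,0]}'|sed -n '2p;4,5p'; done
```

```text
ee_pos: [526.1, 183.5, 41.1]
force: [-1.3, 1.3, 4.5]
ee_pos: [528.2, 183.3, 41.1]
force: [-0.9, -0.7, 5.1]
ee_pos: [530.3, 183.0, 41.2]
force: [-1.8, 0.9, 5.8]
gripper_width: 12.2
```

```bash
for i in 1; do python3 -m jog '{"jaw":[5,5],"slide":[[-0.07,0,0],[0,0,0]],"spin":[0,0]}'|sed -n '2p;4p'; python3 -m jog '{"jaw":[5,5],"slide":[[-0.07,0,0],[0,0,0]],"spin":[0,0]}'|sed -n '2p;4p';python3 -m jog '{"jaw":[5,5],"slide":[[-0.07,0,0],[0,0,0]],"spin":[0,0]}'|sed -n '2p;4,5p'; done
```

```text
ee_pos: [532.4, 182.8, 41.2]
force: [-1.3, -0.8, 5.5]
ee_pos: [534.2, 182.5, 41.2]
force: [-1.6, 1.2, 6.9]
ee_pos: [535.2, 182.3, 41.2]
force: [-3.9, 0.4, 8.6]
gripper_width: 12.0
```

```bash
for i in 1; do python3 -m jog '{"jaw":[5,5],"slide":[[-0.06,0,-0.01],[0,0,0]],"spin":[0,0]}'|sed -n '2p;4p'; python3 -m jog '{"jaw":[5,5],"slide":[[-0.06,0,0],[0,0,0]],"spin":[0,0]}'|sed -n '2p;4p'; done
python3 - <<'E'
from h import *
s=env.state();print(s['force'],s['torque'],s['gripper_width'])
E
```

```text
ee_pos: [536.6, 182.0, 41.2]
force: [-5.1, 0.7, 6.4]
ee_pos: [538.2, 181.8, 41.2]
force: [-5.9, 0.5, 7.8]
[-5.91738119  0.4602229   7.84331167] [0.14410989 0.73937636 0.00330556] 11.947637370064287
```

```bash
for i in 1; do python3 -m jog '{"jaw":[5,5],"slide":[[-0.06,0,0],[0,0,0]],"spin":[0,0]}'|sed -n '2p;4p'; python3 -m jog '{"jaw":[5,5],"slide":[[-0.06,0,0],[0,0,0]],"spin":[0,0]}'|sed -n '2p;4p';python3 -m jog '{"jaw":[5,5],"slide":[[-0.06,0,0],[0,0,0]],"spin":[0,0]}'|sed -n '2p;4,5p'; done
```

```text
ee_pos: [539.7, 181.6, 41.2]
force: [-6.1, 0.5, 8.4]
ee_pos: [541.3, 181.3, 41.2]
force: [-5.4, 0.5, 8.7]
ee_pos: [542.9, 181.1, 41.2]
force: [-6.2, 1.1, 7.8]
gripper_width: 12.0
```

```bash
for i in 1; do python3 -m jog '{"jaw":[5,5],"slide":[[-0.06,0,0],[0,0,0]],"spin":[0,0]}'|sed -n '2p;4p'; python3 -m jog '{"jaw":[5,5],"slide":[[-0.06,0,0],[0,0,0]],"spin":[0,0]}'|sed -n '2p;4p';python3 -m jog '{"jaw":[5,5],"slide":[[-0.06,0,0],[0,0,0]],"spin":[0,0]}'|sed -n '2p;4,5p'; done
```

```text
ee_pos: [544.2, 180.9, 41.2]
force: [-8.3, 0.7, 10.1]
ee_pos: [546.8, 180.7, 41.2]
force: [-4.9, 0.3, 7.8]
ee_pos: [548.8, 180.4, 41.1]
force: [-4.2, 0.9, 7.5]
gripper_width: 11.8
```

```bash
for i in 1; do python3 -m jog '{"jaw":[5,5],"slide":[[-0.06,0,0],[0,0,0]],"spin":[0,0]}'|sed -n '2p;4p'; python3 -m jog '{"jaw":[5,5],"slide":[[-0.06,0,0],[0,0,0]],"spin":[0,0]}'|sed -n '2p;4p';python3 -m jog '{"jaw":[5,5],"slide":[[-0.06,0,0],[0,0,0]],"spin":[0,0]}'|sed -n '2p;4,5p'; done
```

```text
ee_pos: [550.6, 180.2, 41.2]
force: [-3.8, 0.2, 7.6]
ee_pos: [552.5, 180.0, 41.2]
force: [-4.4, -0.1, 8.0]
ee_pos: [554.2, 179.8, 41.2]
force: [-3.5, 0.5, 8.2]
gripper_width: 12.0
```

```bash
for i in 1; do python3 -m jog '{"jaw":[5,5],"slide":[[-0.06,0,0],[0,0,0]],"spin":[0,0]}'|sed -n '2p;4p'; python3 -m jog '{"jaw":[5,5],"slide":[[-0.04,0,0],[0,0,0]],"spin":[0,0]}'|sed -n '2p;4p';python3 -m jog '{"jaw":[5,5],"slide":[[-0.04,0,0],[0,0,0]],"spin":[0,0]}'|sed -n '2p;4,5p'; done
```

```text
ee_pos: [556.0, 179.6, 41.2]
force: [-3.6, -0.3, 6.8]
ee_pos: [557.1, 179.5, 41.2]
force: [-4.2, 0.7, 8.1]
ee_pos: [558.3, 179.3, 41.2]
force: [-4.2, 0.0, 7.5]
gripper_width: 12.1
```

```bash
for i in 1; do python3 -m jog '{"jaw":[5,5],"slide":[[-0.04,0,0],[0,0,0]],"spin":[0,0]}'|sed -n '2p;4p'; python3 -m jog '{"jaw":[5,5],"slide":[[-0.03,0,0],[0,0,0]],"spin":[0,0]}'|sed -n '2p;4p';python3 -m jog '{"jaw":[5,5],"slide":[[-0.03,0,0],[0,0,0]],"spin":[0,0]}'|sed -n '2p;4,5p'; done
```

```text
ee_pos: [559.8, 179.2, 41.2]
force: [-3.0, 0.7, 6.8]
ee_pos: [562.4, 179.1, 41.2]
force: [-0.1, -0.3, 4.2]
ee_pos: [562.5, 179.0, 41.2]
force: [-2.5, 0.4, 5.5]
gripper_width: 11.9
```

```bash
python3 -m jog '{"jaw":[5,5],"slide":[[-0.03,0,0],[0,0,0]],"spin":[0,0]}'|sed -n '2p;4p'; python3 -m jog '{"jaw":[5,5],"slide":[[-0.03,0,0],[0,0,0]],"spin":[0,0]}'|sed -n '2p;4p'
```

```text
ee_pos: [562.9, 179.0, 41.2]
force: [-4.5, 0.1, 6.0]
ee_pos: [563.8, 178.8, 41.2]
force: [-5.1, -0.4, 6.6]
```

```bash
python3 -m jog '{"jaw":[5,5],"slide":[[-0.04,0,0],[0,0,0]],"spin":[0,0]}'|sed -n '2p;4p'; python3 -m jog '{"jaw":[5,5],"slide":[[-0.04,0,0],[0,0,0]],"spin":[0,0]}'|sed -n '2p;4,5p'
```

```text
ee_pos: [563.9, 178.8, 41.2]
force: [-8.1, 1.3, 8.5]
ee_pos: [563.9, 178.8, 41.1]
force: [-8.3, 1.2, 10.4]
gripper_width: 12.0
```

```bash
python3 -m jog '{"jaw":[5,5],"slide":[[0.1,0,0],[0,0,0]],"spin":[0,0]}'|sed -n '2p;4p'; python3 -m jog '{"jaw":[5,5],"slide":[[0.07,0,0],[0,0,0]],"spin":[0,0]}'|sed -n '2p;4,5p'
python3 - <<'E'
from h import *
env_c=env.grab_frame("scene");np.save("s2.npy",env_c);c=env.grab_frame("top")
f=lambda i,u,v:cv2.resize(i[v-37:v+37,u-50:u+50,::-1],(400,296),interpolation=cv2.INTER_CUBIC)
cv2.imwrite("pics/z2.png",np.hstack([f(c,175,174),f(env_c,230,148)]))
E
```

```text
ee_pos: [563.9, 178.9, 41.1]
force: [-2.4, 0.5, 5.5]
ee_pos: [563.4, 179.0, 41.2]
force: [2.1, -0.6, 1.7]
gripper_width: 11.7
```

View pics/z2.png

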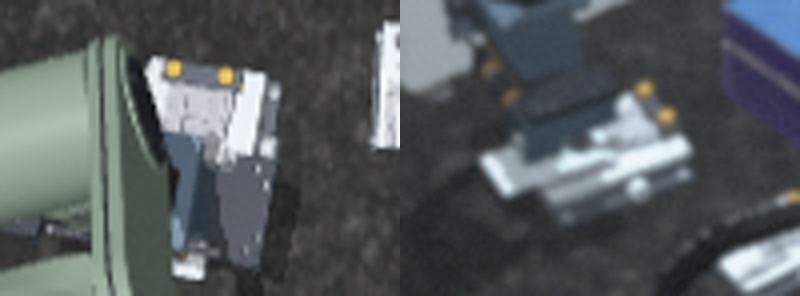

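```bash
python3 -m jog '{"jaw":[5,26,26,26,26],"slide":[[-0.03,0,-0.015],[0,0,0],[0,0,0],[0,0,0],[0,0,0]],"spin":[0,0,0,0,0]}' && python3 -m jog '{"jaw":[26,26,26,26,26,26,26,26],"slide":[[0,0,-0.1],[0,0,-0.3],[0,0,-0.6],[0,0,-0.9],[0,0,-0.9],[0,0,-0.9],[0,0,-0.9],[0,0,0]],"spin":[0,0,0,0,0,0,0,0]}'
python3 - <<'E'
from h import *
m,T=cam("wrist");a=env.grab_frame("wrist");np.save("w4.npy",a)
s=env.state();print(s['time_s'],s['ee_pos'],s['force'])
u,v=map(int,proj(m,T,(600,174,30)));print(u,v)
cv2.imwrite("pics/w4.png",cv2.resize(a[v-75:v+45,u-80:u+80,::-1],(800,600),interpolation=cv2.INTER_CUBIC))
E
```

```text
time_s: 19.9
ee_pos: [563.1, 179.0, 41.4]
ee_rot: [-180.0, -0.0, 173.1]
force: [0.7, 0.2, 0.3]
gripper_width: 26.0
gripper_force: 0.0
time_s: 20.7
ee_pos: [565.8, 179.7, 184.6]
ee_rot: [179.8, 0.5, 173.1]
force: [0.4, -0.6, 0.4]
gripper_width: 26.3
gripper_force: 0.0
20.75 [564.48995284 179.32656791 182.13337126] [-0.22405873 -0.35771551 -0.5307047 ]
255 204
```

View pics/w4.png

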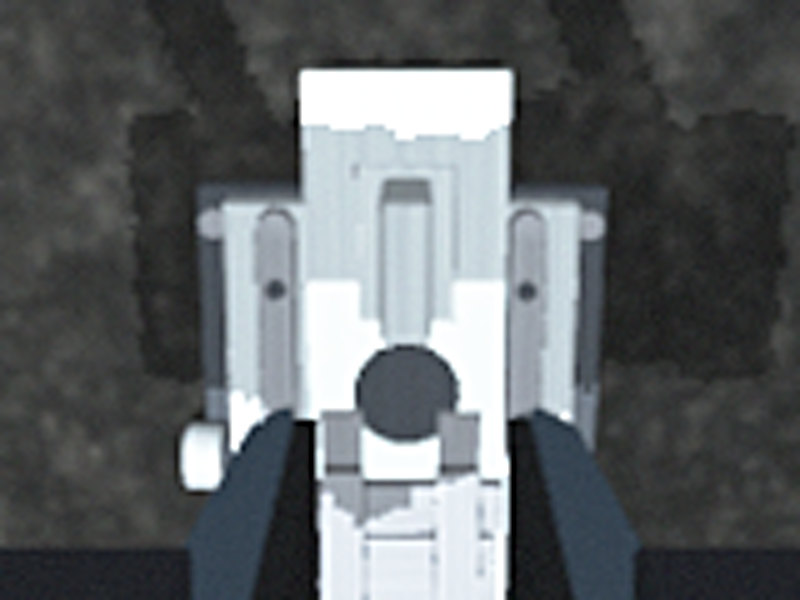

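The slide is square between the rails. Both clip noses (row ~467) sit behind the bar's rear edge (row ~485) and look alike. The gripper is clear, so I'm handing in.

```bash
python3 -c "
from workcell import env
print(env.job_done())"
```

```text
the job is handed in; nothing more can be done
None
```

I slid the slide in until I felt the clips snap and then the end stop. A light backward tug held, and I let go and handed the job in at about 21 s, with the gripper clear and push force around 8 N, pressing about 12 N at most. I steered clear of the tape roll, loupe and stopwatch but took no final picture of all three.

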